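Check a plaster mould's dryness with a sprung moisture probe

TASK

Take the orange moisture probe out of its wooden holder and first check it on the grey reference block: with the probe upright, press its sprung tip lightly onto the brass disc until the tip is about half-way in, and stay so for a second. Then press the tip just as lightly, again about half-way in, inside the blue ring on the sloping side of the plaster mould, with the probe square to that slope, and finish while still holding it there. Never jab either hard, and leave everything else on the table where it is.

Things in the scene. Friction and masses are not known exactly. Their poses are not given: they have to be found in the camera images.
- probe_grip (a point): centre of the orange handle (34 mm in its x, 24 mm in its y, 80 mm long in z; grip across the 24 mm) of a loose 140 g pen-like probe, 141 mm long, standing upright in the holder. z: up the probe, away from the tip. Below this point: black collar, 34 mm across, from 40 to 46 mm, resting on the holder's top; black round nose, 22 mm across, down to 83 mm
- probe_tip (a point): end of the probe's steel tip (an 8 mm ball on a thin pin, sticking 18 mm out of the nose), on the probe's axis, 101 mm below probe_grip while fully out; moves with the tip as it is pressed in. z: up the probe's axis, away from the tip. The probe's turn about this axis does not matter
- plunger (a joint): how far the sprung tip is pushed into the probe (m): 0 fully out, 0.014 fully in; half-way is 0.007. Spring 0.3 N per mm (about 2 N half-way in, 4.2 N at the stop). It springs out by itself
- holder: fixed wooden block 70 x 70 mm, 63 mm high, with a 24 mm upright hole right through its middle in which the probe stands; origin under its centre. Lift the probe straight up 60 mm or more to clear it
- ref_spot (a point): centre of the brass disc (20 mm across) on top of the fixed grey reference block (70 x 70 mm, 30 mm high); z axis straight up
- ref_block: that reference block; origin under its centre
- mark_spot (a point): centre of the blue ring (24 mm outside, 19 mm inside, a dot in the middle) drawn on a sloping side of the plaster mould, 39 mm above the table. z: the slope's outward normal, 25 degrees from vertical, leaning roughly towards the robot. The ring sits half-way up the slope, anywhere along it
- mould: fixed white plaster hump mould, 150 mm (its own x) by 160 mm (y), 53 mm high, with 25 mm upright foot, two 25 degree slopes 66 mm long facing its -x and +x, and a 30 mm flat top; origin under its centre. The +x slope carries an old red ring: not that one
- strip_left: blue flat thickness strip lying along x, 300 x 25 x 8 mm; origin under its centre. Bystander
- strip_right: the same blue strip on the other side. Bystander
- paddle: flat wooden paddle, 190 mm long, 12 mm high, near the robot. Bystander
- rib: dark wooden rib, 50 x 90 x 6 mm, near the robot. Bystander
- cup: cream unglazed cup, 72 mm across, 85 mm high, behind. Bystander
- bowl: pinkish unglazed bowl, 120 mm across, 55 mm high, behind. Bystander
- glaze_jar: green-grey glaze jar with white cap, 66 mm across, 90 mm high, behind. Bystander
Mind the look-alikes: they are no part of the job. Of the things like the part that bears probe_grip, leave any that is purple; of the rest the larger one is meant.

How it is judged (in metres and radians):
On the way, in this order (a step that is already met when the one before it is completed fails the run):
1. the probe is lifted out of its holder in the gripper (contact force between the fingers and probe above 2 N and z of probe_tip in the frame of holder above 0.063 m), for 0.1 s.
2. the probe, upright and held, has its tip on the brass disc, about half-way in (distance between probe_tip and ref_spot below 0.009 m and angle between probe_tip's own z axis and vertical below 0.15 rad and contact force between probe and ref_block above 0.5 N and value of joint plunger between 0.0035 and 0.0105 m and contact force between the fingers and probe above 2 N), for 0.5 s.
3. the probe, square to the slope and held, has its tip in the blue ring, about half-way in (distance between probe_tip and mark_spot below 0.009 m and angle between the z axis of probe_tip and the z axis of mark_spot, either way round below 0.15 rad and contact force between probe and mould above 0.5 N and value of joint plunger between 0.0035 and 0.0105 m and contact force between the fingers and probe above 2 N), for 0.3 s.
At the end, for the whole second after the job is handed in: The gripper still holds the probe at rest, its tip touches the mould within 9 mm of the blue ring's centre, its axis is within 0.15 rad of the slope's normal, the tip is pushed in between 3.5 and 10.5 mm of its 14 mm, and the probe touches neither holder nor reference block (all of step 3 and linear speed of probe below 0.02 m/s and contact force between probe and holder below 0.2 N and contact force between probe and ref_block below 0.2 N); the arm keeps its last pose, push and grip.
It fails at once if the mould or the reference block was jabbed with more than 15 N (contact force between probe and mould above 15 N or contact force between probe and ref_block above 15 N).
It fails at once if something else on the table was moved by more than 30 mm (distance of any of strip_left, strip_right, paddle, rib, cup, bowl, glaze_jar from where it was at the start of the episode above 0.03 m).
It also fails if it takes over 54 s, if anything falls off the work surface, if the arm or the gripper's body presses on something with over 40 N, if the wrist force passes 120 N, or if a joint passes its speed limit or range.

ROBOT

A 6-joint arm with a two-finger parallel gripper is mounted at the origin on the work surface. World frame = base frame: x ahead of the robot, y to its left, z up, the work surface at z = 0. Lengths are in mm, angles in degrees, forces in N, time in s.
With the tool pointing down it reaches from about 350 to 850 mm from the base axis. Payload 8.1 kg.
Tool frame: the origin (TCP) lies at the very end of the fingers, on their centre line; the grasp point (between the pads) lies 19 mm behind it; z points along the fingers, y is the line along which they close (so a half turn about z gives the same grasp; the last joint's range is limited). The gripper opens to 85 mm and grips with 20 to 120 N. Pads are 22 mm wide; open, the fingers measure 114 mm over their backs; the gripper's body (76 mm by 85 mm) begins 54 mm behind the grasp point. The pads swing forward as they close: fully open they stand 13 mm farther back than shut.
Start: joints at [64.148, 7.471, 85.268, -0, 87.261, -4.893], TCP at [214.597, 560.315, 231.292] pointing down, gripper open.
Joint ranges: [-169.43, 169.43], [-51.17, 129.36], [1.28, 143.12], [-76.62, 256.62], [0, 156.53], [-152.29, 152.29]. Speed limits (degrees/s): [136.94, 136.94, 159.86, 180, 180, 180].

INTERFACE

Orientations are given as [roll, pitch, yaw] about the fixed x, y, z axes, in that order (R = Rz(yaw) Ry(pitch) Rx(roll)).
In Python, from bench import sense, eyes, job, models gives the robot as it stands. The module is installed in compiled form; this text tells all that it offers.
- The arm moves only by the tool apply_moves, never from a script. Its argument "rows" is a list of rows, each a list of 6 numbers: the shift along the tool's x, y, z in mm, then the turn, a rotation vector about the tool's x, y, z in rad. In form: [[dx, dy, dz, rx, ry, rz], ...]. A call has exactly 5 rows; each row shifts and turns the commanded pose from where the row before left it, along the tool's axes as they then stand; what a row does not reach is not made up. A row lasts 1/8 s, in which the tool goes at most 62.5 mm and 10.7 degrees, less where a joint would pass 70% of its speed; a pose out of reach is approached as far as the arm can. A call is refused whole if a number of a shift passes 62.5 or a number of a turn 0.188, either way. A call with a gripper value outside its range is refused whole. "fingers" is the finger opening in mm, from 0 to 85.4, set as the call begins (left out, the last holds). The fingers move at their own pace and stop on an object; "grip_force" is the grip in N (left out, the last holds). Time passes only in rows, so rows that do not move let the fingers close, or fill a call up. It gives the time, the measured TCP pose, the force, the opening and the grip force at its end, in the units of the state.
- sense(): the state, without advancing time (a new reading comes with each control period).
- eyes.snapshot(name): name is "scene" or "top" or "wrist"; returns (picture, depth): 384x512x3 uint8, red, green, blue; 384x512 float32, mm along the optical axis (not along the pixel's ray), 0 where there is no reading.
- eyes.get_calibration(name): a dict with "intrinsics" (3x3 intrinsics, pixels), "D" ([k1, k2, p1, p2, k3] as OpenCV has them; the pictures are not rectified), "R" (3x3) and "t" (3): a world point X has camera coordinates R X + t; the wrist camera has in their place "mount" (4x4, takes a point from camera to tool coordinates, whose origin is the TCP and whose axes are the flange's). Camera axes: x right, y down, z forward; pixel columns grow to the right and rows downward; lengths in mm; the calibration is good to about 2 mm. A picture is of the moment at which its call begins: read the wrist's pose just before it. get_calibration takes no time and is no camera call.
- job.hand_in(): hands the job in; it is judged then, once.
Trained networks look in the newest picture that a camera, given by its name, has taken for a name from the list of things; names that differ only in an ending like _2 or _b are one class to them, and where a whole thing is asked for, a point or a joint stands for the part that bears it (a point fixed in the world has none). Each returns a list of dicts, best first, with "confidence" (0 to 1); they miss things now and then, are a little off and sometimes report something else, mostly with a low value. They report only what shows in the picture. A call takes as long as a camera call. They do not tell look-alikes from the thing itself.
- models.boxes_of(name, camera): "xyz" ([x, y, z] in mm, in world coordinates, good to about 4 mm: the middle of the surface that is visible of it).
- models.cut_out(name, camera): "pixels" (384x512 bool, what is visible of it).
- models.place_of(name, camera): "xyz" ([x, y, z] in mm, in world coordinates, good to about 4 mm: a listed point, or the origin of a listed thing).
The state is a dict: "time": time; "joint_pos": joint angles; "qd": joint speeds; "joint_efforts": joint torques, N m; "tool_pos": TCP position; "tcp_rot": TCP orientation; "ft_force": force on the tool from outside, world axes, zero at the start; "wrist_torque": the same for the moment, N m; "finger_gap": finger opening in mm; "grip_force": force on a finger pad.
Only numpy, scipy, OpenCV 4.12 (cv2) and the standard library are available. Lean on these libraries where they do the work, as an engineer would, in place of code of your own. Each camera call takes 0.05 s, during which the arm holds its last target. There are 200 camera calls.

## Working session

There is one attempt and no reset: what is moved stays moved. The work goes in short steps, Python scripts to look and compute and a tool call to move; the robot and the scene stay as the last step left them, time stands still between calls to the robot, and variables do not carry over. Pictures are saved under pics/ and viewed, at most 10 in all, crops included, and the job is handed in when it is done.

Besides the shell and the picture viewer there is one more tool, called after "Emit:" in YAML: its name, and indented under it one key for each argument. apply_moves: Moves the arm, as the interface text tells. Its arguments: {"type":"object","properties":{"rows":{"type":"array"},"fingers":{"type":"number"},"grip_force":{"type":"number"}},"required":["rows"]}

```bash
mkdir -p pics
python3 - <<'E'
from bench import sense, eyes, models
import cv2, numpy as np
s=sense(); print(s)
for c in ["scene","top"]:
    p,d=eyes.snapshot(c); cv2.imwrite(f"pics/{c}0.png",p[:,:,::-1]); np.save(f"{c}_d.npy",d)
    k=eyes.get_calibration(c); print(c,k)
    for n in ["probe_grip","ref_spot","mark_spot","holder","mould","ref_block"]:
        print(n,[(np.round(r["xyz"],1),round(r["confidence"],2)) for r in models.place_of(n,c)])
print(sense()["time"])
E
```

```text
{'time': 0.0, 'joint_pos': array([ 6.41498054e+01,  7.51502285e+00,  8.53300659e+01, -1.07601456e-04,
        8.72635688e+01, -4.89166465e+00]), 'qd': array([-0.00047548, -0.01840312,  0.02576965, -0.0532878 ,  0.06901393,
        0.00387405]), 'joint_efforts': array([-1.92088904e-03, -5.69427001e+01, -5.00529742e+01, -5.06673114e-04,
        1.57168804e-02, -5.43649605e-06]), 'tool_pos': array([214.33294151, 559.80385448, 230.23780814]), 'tcp_rot': array([-1.79891729e+02, -9.15836064e-03,  1.59041467e+02]), 'ft_force': array([ 0.11458124, -0.71233648, -0.27471539]), 'wrist_torque': array([-0.00050747,  0.02646716, -0.00272402]), 'grip_force': 0.0, 'finger_gap': 85.1339765153838}
scene {'intrinsics': array([[460.57047975,   0.        , 261.29667777],
       [  0.        , 460.57047975, 188.08367527],
       [  0.        ,   0.        ,   1.        ]]), 'D': array([-0.04515568,  0.        ,  0.        ,  0.        ,  0.        ]), 'R': array([[-4.84385426e-01,  8.74854707e-01,  2.12341011e-05],
       [ 5.01375623e-01,  2.77619179e-01, -8.19481590e-01],
       [-7.16933221e-01, -3.969
[... 706 characters left out ...]
     ,   1.        ]]), 'D': array([0.02854344, 0.        , 0.        , 0.        , 0.        ]), 'R': array([[ 0.01636691, -0.99985286,  0.00513702],
       [-0.98734859, -0.01697221, -0.15765376],
       [ 0.15771775, -0.00249173, -0.98748109]]), 't': array([ -35.0803578 ,  516.62768699, 1029.72377525])}
probe_grip [(array([ 506.2, -295.7,  108.5]), 0.83), (array([ 598.8, -275.6,   65.6]), 0.65), (array([ 411.5, -321.1,  100. ]), 0.63)]
ref_spot [(array([506.6, -22.9,  29.6]), 0.62)]
mark_spot [(array([455.9, 336.1,  38.7]), 0.5)]
holder [(array([ 499. , -294.9,    1.7]), 0.85)]
mould [(array([497. , 315.2,   0.6]), 0.96)]
ref_block [(array([ 5.075e+02, -2.240e+01,  1.000e-01]), 0.66)]
0.7
```

View pics/top0.png

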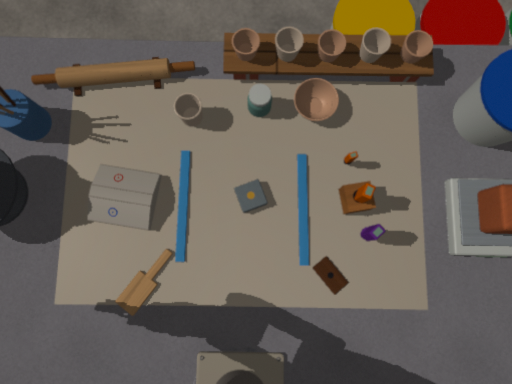

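Run:
```python
import cv2,numpy as np
from bench import eyes
p=cv2.imread("pics/scene0.png");k=eyes.get_calibration("scene")
for X in [[503,-295,108],[410,-317,100],[600,-276,68],[456,335,40]]:
    c=cv2.projectPoints(np.array([X],float),cv2.Rodrigues(k["R"])[0],k["t"],k["intrinsics"],k["D"])[0].ravel();print(X,c)
c0=p[130:330,20:260]
cv2.imwrite("pics/crop0.png",cv2.resize(c0,None,fx=3,fy=3,interpolation=cv2.INTER_CUBIC))
```

```text
[503, -295, 108] [156.2263443  148.41376681]
[410, -317, 100] [172.76457437 133.63406638]
[600, -276, 68] [138.24635299 183.03648432]
[456, 335, 40] [409.74222361 239.5586909 ]
```

View pics/crop0.png

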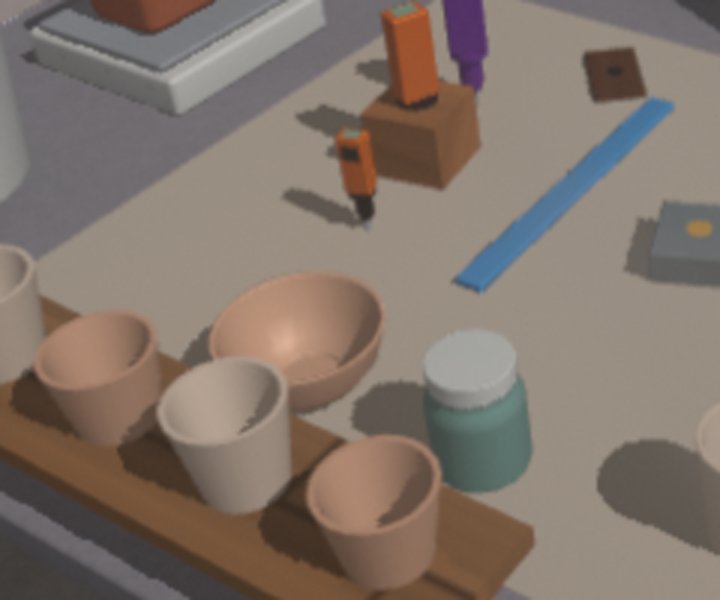

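The candidates, by pixel in the top view, are the large orange probe in the wooden holder (365,192), a small orange one (350,157) and a purple one (372,232). The large orange one standing in the holder is meant, and the crop confirms it. The blue ring is at (112,212) and the red ring at (118,178), which I'll avoid.

```bash
cat > h.py <<'E'
import numpy as np, cv2
from bench import sense, eyes, models
from scipy.spatial.transform import Rotation as Ro
def cloud(d,k,T=None):
    """Nx.. world points per pixel (T: camera->world 4x4 for the wrist)"""
    h,w=d.shape; u,v=np.meshgrid(np.arange(w),np.arange(h))
    n=cv2.undistortPoints(np.stack([u,v],-1).reshape(-1,1,2).astype(float),k["intrinsics"],k["D"]).reshape(h,w,2)
    P=np.dstack([n*d[...,None],d])
    return P@T[:3,:3].T+T[:3,3] if T is not None else (P-k["t"])@k["R"]
def tool(s):
    T=np.eye(4); T[:3,:3]=Ro.from_euler("xyz",s["tcp_rot"],degrees=True).as_matrix(); T[:3,3]=s["tool_pos"]; return T
def rows(T0,p1,R1,n):
    """n equal steps from T0 to pose (p1,R1), in moving tool axes"""
    R0=T0[:3,:3]; rv=Ro.from_matrix(R0.T@R1).as_rotvec()/n; dp=(np.array(p1)-T0[:3,3])/n
    for i in range(n):
        R=R0@Ro.from_rotvec(rv*i).as_matrix(); print(np.round(np.r_[R.T@dp,rv],3).tolist())
def down(yaw): return Ro.from_euler("xyz",[180,0,yaw],degrees=True).as_matrix()
E
python3 - <<'E'
from h import *
print(eyes.get_calibration("wrist")["mount"].round(3).tolist(), eyes.get_calibration("wrist")["intrinsics"][0])
for c in ["top","scene"]:
    k=eyes.get_calibration(c); p,_=eyes.snapshot(c); W=cloud(np.load(c+"_d.npy"),k)
    hsv=cv2.cvtColor(p,cv2.COLOR_RGB2HSV)
    X,Y,Z=W[...,0],W[...,1],W[...,2]
    m=(abs(X-503)<40)&(abs(Y+295)<40)&(Z>140)
    q=W[m]; print(c,"probe top",m.sum(),q.mean(0).round(1),cv2.minAreaRect(q[:,:2].astype(np.float32)))
    m=(abs(X-456)<22)&(abs(Y-335)<35)&(Z>30)&(Z<50)
    q=W[m]; u,sv,vt=np.linalg.svd(q-q.mean(0),full_matrices=False); n=vt[2]*np.sign(vt[2,2])
    print("slope n",m.sum(),n.round(3),"tilt",np.degrees(np.arccos(n[2])).round(1),"az",np.degrees(np.arctan2(n[1],n[0])).round(1),"rms",sv[2]/len(q)**.5)
    b=m&(abs(hsv[...,0].astype(int)-115)<15)&(hsv[...,1]>60); print("blue",b.sum(),W[b].mean(0).round(1))
    b=(abs(X-507)<25)&(abs(Y+22)<25)&(abs(hsv[...,0].astype(int)-18)<10)&(hsv[...,1]>110)&(Z>20); print("brass",b.sum(),W[b].mean(0).round(1))
rows(tool(sense()),[460,-290,300],down(159-200),15)
E
```

```text
[[-0.0, -0.964, -0.265, 67.197], [1.0, -0.0, -0.0, -1.276], [-0.0, -0.265, 0.964, -142.479], [0.0, 0.0, 0.0, 1.0]] [281.21898272   0.         252.60271572]
top probe top 150 [ 504.  -296.3  147.9] ((504.5968017578125, -296.8670959472656), (23.240585327148438, 33.75369644165039), 66.46460723876953)
slope n 404 [-0.398  0.059  0.915] tilt 23.7 az 171.6 rms 1.6823774695074554
blue 19 [459.1 334.   40.2]
brass 43 [508.5 -19.7  29.2]
scene probe top 109 [ 506.1 -291.7  147.4] ((503.40478515625, -294.56787109375), (25.733531951904297, 33.37316131591797), 68.95802307128906)
slope n 185 [-0.411  0.064  0.909] tilt 24.6 az 171.1 rms 0.5346291382286795
blue 2 [454.1 345.6  40.4]
brass 23 [502.6 -19.1  30.6]
[-35.554, -47.087, -4.581, 0.0, 0.0, -0.186]
[-26.227, -52.853, -4.581, 0.0, 0.0, -0.186]
[-15.994, -56.793, -4.581, 0.0, 0.0, -0.186]
[-5.208, -58.772, -4.581, 0.0, 0.0, -0.186]
[5.757, -58.721, -4.581, 0.0, 0.0, -0.186]
[16.524, -56.641, -4.581, 0.0, 0.0, -0.186]
[26.72, -52.606, -4.58, 0.0, 0.0, -0.186]
[35.993, -46.753, -4.58, 0.0, 0.0, -0.186]
[44.023, -39.285, -4.58, 0.0, 0.0, -0.186]
[50.532, -30.46, -4.579, 0.0, 0.0, -0.186]
[55.296, -20.583, -4.579, 0.0, 0.0, -0.186]
[58.15, -9.995, -4.579, 0.0, 0.0, -0.186]
[58.995, 0.938, -4.578, 0.0, 0.0, -0.186]
[57.803, 11.838, -4.578, 0.0, 0.0, -0.186]
[54.614, 22.33, -4.577, 0.0, 0.0, -0.186]
```

Emit:
apply_moves:
  rows:
    - [-38.4, -46.3, -2, 0, 0, 0]
    - [-38.4, -46.3, -2, 0, 0, 0]
    - [-38.4, -46.3, -2, 0, 0, 0]
    - [-38.4, -46.3, -2, 0, 0, 0]
    - [-38.4, -46.3, -2, 0, 0, 0]
  fingers: 85

```text
time: 1.42
tool_pos: [311.4, 273.8, 241.6]
tcp_rot: [180.0, 0.0, 159.1]
ft_force: [0.9, -0.3, 0.0]
finger_gap: 85.2
grip_force: 0.0
```

Emit:
apply_moves:
  rows:
    - [-38.4, -46.3, -2, 0, 0, 0]
    - [-38.4, -46.3, -2, 0, 0, 0]
    - [-38.4, -46.3, -2, 0, 0, 0]
    - [-38.4, -46.3, -2, 0, 0, 0]
    - [-38.4, -46.3, -2, 0, 0, 0]

```text
time: 2.05
tool_pos: [408.0, -11.4, 251.9]
tcp_rot: [180.0, 0.1, 159.0]
ft_force: [2.0, -0.3, 0.5]
finger_gap: 85.4
grip_force: 0.0
```

Emit:
apply_moves:
  rows:
    - [-38.4, -46.3, -2, 0, 0, 0]
    - [-38.4, -46.3, -2, 0, 0, 0]
    - [-38.4, -46.3, -2, 0, 0, 0]
    - [-38.4, -46.3, -2, 0, 0, 0]
    - [-38.4, -46.3, -2, 0, 0, 0]

```text
time: 2.68
tool_pos: [504.5, -296.4, 261.5]
tcp_rot: [-180.0, 0.0, 159.0]
ft_force: [-0.4, 0.3, 0.4]
finger_gap: 84.9
grip_force: 0.0
```

Emit:
apply_moves:
  rows:
    - [0, 0, 0, 0, 0, 0]
    - [0, 0, 0, 0, 0, 0]
    - [0, 0, 0, 0, 0, 0]
    - [0, 0, 0, 0, 0, 0]
    - [0, 0, 0, 0, 0, 0]

```text
time: 3.3
tool_pos: [504.2, -293.6, 261.9]
tcp_rot: [-180.0, 0.1, 159.1]
ft_force: [-0.5, -0.6, -0.3]
finger_gap: 85.0
grip_force: 0.0
```

```bash
cat > w.py <<'E'
from h import *
s=sense(); T=tool(s); k=eyes.get_calibration("wrist"); p,d=eyes.snapshot("wrist")
print(s["tool_pos"].round(1),s["tcp_rot"].round(2),s["ft_force"].round(1),s["joint_pos"].round(1),s["time"])
W=cloud(d,k,T@k["mount"])
E
python3 - <<'E'
from w import *
cv2.imwrite("pics/w1.png",p[:,:,::-1])
X,Y,Z=W[...,0],W[...,1],W[...,2]
m=(abs(X-504)<35)&(abs(Y+295)<35)&(Z>142)&(Z<156); q=W[m]
print(m.sum(),q.mean(0),cv2.minAreaRect(q[:,:2].astype(np.float32)),np.percentile(q[:,2],[5,50,95]))
E
```

```text
[ 504.2 -293.6  261.9] [-1.7999e+02  6.0000e-02  1.5910e+02] [-0.5 -0.6 -0.3] [ -35.2    4.2   85.6    0.    90.2 -104.3] 3.3
873 [ 501.77829091 -296.96246658  148.69143043] ((502.228515625, -297.4194641113281), (24.010372161865234, 33.408485412597656), 68.73645782470703) [146.46420721 148.86286841 150.18763003]
```

View pics/w1.png

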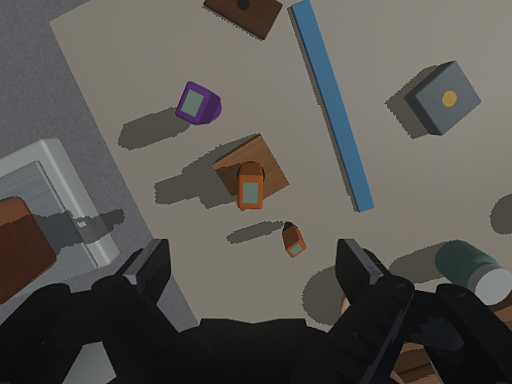

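The wrist picture shows the large orange probe at (250,190), upright in its holder, with the fingers closing across its 24 mm side. The small orange one at (293,240) and the purple one at (193,103) are clear of the fingers.

Emit:
apply_moves:
  rows:
    - [0, -3, 40, 0, 0, 0]
    - [0, 0, 40, 0, 0, 0]
    - [0, 0, 40, 0, 0, 0]
    - [0, 0, 32, 0, 0, 0]
    - [0, 0, 20, 0, 0, 0]

```text
time: 3.98
tool_pos: [502.2, -296.3, 87.5]
tcp_rot: [180.0, -0.1, 159.1]
ft_force: [-0.4, 0.4, 0.0]
finger_gap: 84.9
grip_force: 0.0
```

Emit:
apply_moves:
  rows:
    - [0, 0, 0, 0, 0, 0]
    - [0, 0, 0, 0, 0, 0]
    - [0, 0, 0, 0, 0, 0]
    - [0, 0, 0, 0, 0, 0]
    - [0, 0, 0, 0, 0, 0]
  fingers: 10
  grip_force: 40

```text
time: 4.6
tool_pos: [504.0, -297.8, 91.0]
tcp_rot: [-180.0, 0.2, 159.0]
ft_force: [-0.8, 0.3, 6.4]
finger_gap: 23.4
grip_force: 44.6
```

Emit:
apply_moves:
  rows:
    - [0, 0, 0, 0, 0, 0]
    - [0, 0, 0, 0, 0, 0]
    - [0, 0, 0, 0, 0, 0]
    - [0, 0, 0, 0, 0, 0]
    - [0, 0, 0, 0, 0, 0]

```text
time: 5.22
tool_pos: [504.0, -297.8, 91.0]
tcp_rot: [-180.0, 0.2, 159.0]
ft_force: [-0.2, 0.7, 6.9]
finger_gap: 23.7
grip_force: 44.6
```

Emit:
apply_moves:
  rows:
    - [0, 0, -20, 0, 0, 0]
    - [0, 0, -25, 0, 0, 0]
    - [0, 0, -25, 0, 0, 0]
    - [0, 0, -20, 0, 0, 0]
    - [0, 0, -10, 0, 0, 0]

```text
time: 5.85
tool_pos: [503.4, -297.4, 191.3]
tcp_rot: [-180.0, 0.1, 159.0]
ft_force: [-0.0, 0.4, -1.7]
finger_gap: 24.0
grip_force: 43.7
```

Emit:
apply_moves:
  rows:
    - [0, 0, 0, 0, 0, 0]
    - [0, 0, 0, 0, 0, 0]
    - [0, 0, 0, 0, 0, 0]
    - [0, 0, 0, 0, 0, 0]
    - [0, 0, 0, 0, 0, 0]

```text
time: 6.48
tool_pos: [502.9, -297.0, 189.0]
tcp_rot: [180.0, -0.0, 159.0]
ft_force: [-1.1, -0.3, -1.9]
finger_gap: 23.4
grip_force: 43.7
```

Run:
```python
from w import *
cv2.imwrite("pics/w2.png",p[:,:,::-1])
for c in ["wrist","scene","top"]:
    if c!="wrist": q,_=eyes.snapshot(c)
    if c=="scene": cv2.imwrite("pics/s2.png",cv2.resize(q[60:260,80:340,::-1],None,fx=3,fy=3))
    for n in ["probe_tip","probe_grip","ref_spot"]:
        print(c,n,[(np.round(r["xyz"],1),round(r["confidence"],2)) for r in models.place_of(n,c)])
```

```text
[ 502.9 -297.   189. ] [ 1.7999e+02 -3.0000e-02  1.5904e+02] [-1.1 -0.3 -1.9] [ -35.6    6.3   90.9    0.    82.8 -104.6] 6.475
wrist probe_tip []
wrist probe_grip [(array([ 412.3, -316.7,  103.2]), 0.73), (array([ 503.2, -295.1,  208.5]), 0.63), (array([ 605.4, -276. ,   67.1]), 0.54)]
wrist ref_spot [(array([506.7, -16.8,  31.6]), 0.98), (array([ 5.044e+02, -2.998e+02, -4.000e-01]), 0.42)]
scene probe_tip []
scene probe_grip [(array([ 502.6, -297. ,  208.7]), 0.95), (array([ 407.6, -315.4,   99. ]), 0.95), (array([ 602. , -274.6,   72.1]), 0.8)]
scene ref_spot [(array([508.5, -17.7,  33.1]), 0.77)]
top probe_tip []
top probe_grip [(array([ 602.9, -275.4,   64.7]), 0.61), (array([ 409.2, -318.6,  100.4]), 0.53)]
top ref_spot [(array([508.8, -17.1,  29.9]), 0.77)]
```

View pics/s2.png

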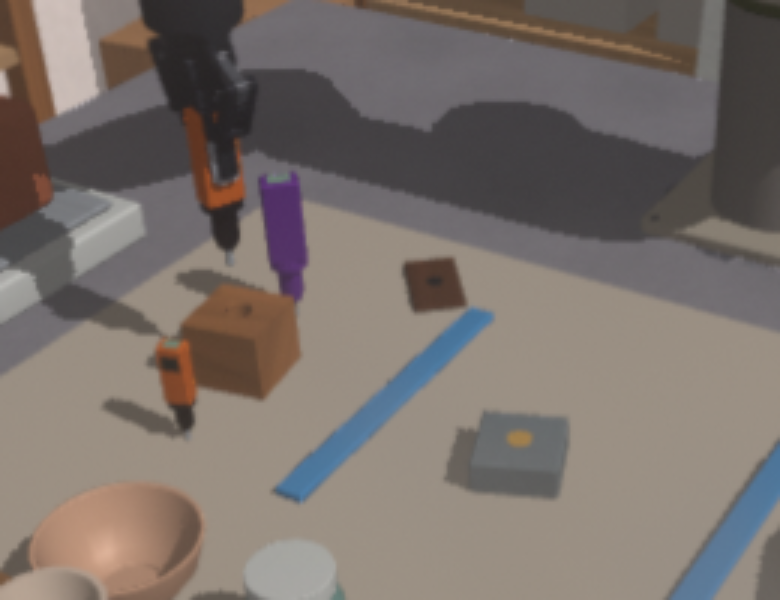

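The probe hangs upright, clear of the holder. Next is the move over the brass disc.

Emit:
apply_moves:
  rows:
    - [10, 28, 0, 0, 0, 0]
    - [15, 42, 0, 0, 0, 0]
    - [18, 50, 0, 0, 0, 0]
    - [18, 50, 5, 0, 0, 0]
    - [16, 44, 15, 0, 0, 0]

```text
time: 7.7
tool_pos: [508.3, -68.1, 170.3]
tcp_rot: [180.0, 0.2, 159.1]
ft_force: [0.7, -0.0, -1.1]
finger_gap: 23.9
grip_force: 43.8
```

Emit:
apply_moves:
  rows:
    - [12, 32, 12, 0, 0, 0]
    - [5.7, 15.2, 8, 0, 0, 0]
    - [0, 0, 0, 0, 0, 0]
    - [0, 0, 0, 0, 0, 0]
    - [0, 0, 0, 0, 0, 0]

```text
time: 8.32
tool_pos: [508.5, -20.5, 149.9]
tcp_rot: [-180.0, 0.1, 159.0]
ft_force: [0.3, 0.5, -0.9]
finger_gap: 23.4
grip_force: 43.6
```

```bash
cat > v.py <<'E'
# crops from scene and wrist, with the tip's expected place (TCP + 82 mm along tool z) marked in neither; reports projections
from w import *
import sys
t=T[:3,3]+82*T[:3,2]; print("tip est",t.round(1))
c=eyes.get_calibration("scene"); q,dd=eyes.snapshot("scene"); S=cloud(dd,c)
px=cv2.projectPoints(t[None],cv2.Rodrigues(c["R"])[0],c["t"],c["intrinsics"],c["D"])[0].ravel(); print("px",px.round(1))
u,v=px.round().astype(int)
# probe body (nose) points between 22 and 55 mm above tip
a=-T[:3,2]; r=S-t; h=r@a; rad=np.linalg.norm(r-h[...,None]*a,axis=-1)
for lo,hi in [(0,7),(20,34),(36,50)]:
    m=(h>lo)&(h<hi)&(rad<16); print(lo,hi,m.sum(),(r[m].mean(0)).round(1) if m.any() else "")
cr=q[v-40:v+40,u-50:u+50,::-1]; cv2.imwrite("pics/"+sys.argv[1],cv2.resize(cr,None,fx=7,fy=7,interpolation=cv2.INTER_CUBIC))
E
python3 v.py s3.png
```

```text
[508.5 -20.5 149.9] [-1.8000e+02  6.0000e-02  1.5896e+02] [ 0.3  0.5 -0.9] [ -8.1  -3.7 105.3  -0.   78.3 -77. ] 8.325
tip est [508.6 -20.5  67.9]
px [250.9 193.9]
0 7 7 [-0.   3.   4.2]
20 34 42 [ 4.7  4.9 27.8]
36 50 49 [ 4.9  5.2 42.3]
```

View pics/s3.png

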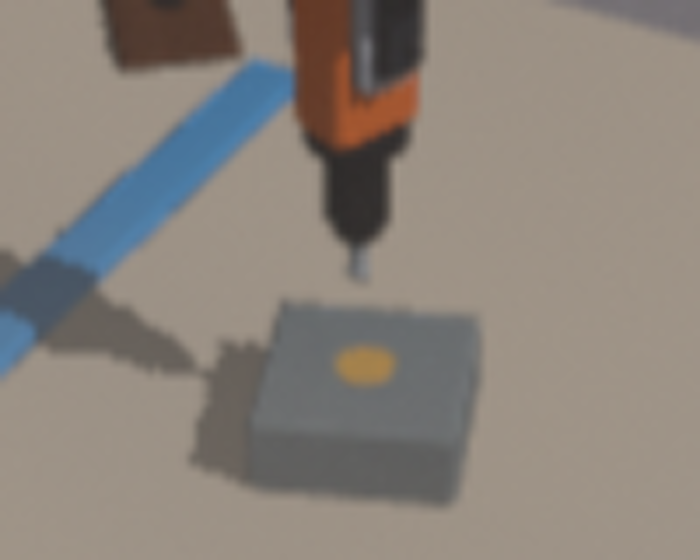

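The tip, at (358,278) in the crop, is just above and about 1 px left of the disc at (365,366). I'll nudge sideways and come down gently.

Emit:
apply_moves:
  rows:
    - [1.5, 1, 8, 0, 0, 0]
    - [0, 0, 8, 0, 0, 0]
    - [0, 0, 6, 0, 0, 0]
    - [0, 0, 4, 0, 0, 0]
    - [0, 0, 2, 0, 0, 0]

```text
time: 9.05
tool_pos: [506.8, -17.7, 120.9]
tcp_rot: [-180.0, -0.0, 159.0]
ft_force: [0.4, -0.8, -0.9]
finger_gap: 23.7
grip_force: 43.6
```

```bash
cat > f.py <<'E'
from h import *
F=[];P=[]
for i in range(6):
    eyes.snapshot("scene"); s=sense(); F.append(s["ft_force"]); P.append(s["tool_pos"])
print("F",np.mean(F,0).round(2),np.std(F,0).round(2),"P",np.mean(P,0).round(1),s["tcp_rot"].round(2),s["time"])
E
python3 f.py
```

```text
F [-0.05  0.01 -1.56] [0.38 0.43 0.29] P [507.  -17.8 121.3] [1.8000e+02 3.0000e-02 1.5904e+02] 9.35
```

Emit:
apply_moves:
  rows:
    - [0, 0, 4, 0, 0, 0]
    - [0, 0, 3, 0, 0, 0]
    - [0, 0, 2, 0, 0, 0]
    - [0, 0, 1, 0, 0, 0]
    - [0, 0, 0, 0, 0, 0]

```text
time: 9.98
tool_pos: [506.9, -17.8, 111.2]
tcp_rot: [-180.0, -0.0, 159.0]
ft_force: [-0.3, -0.2, -0.8]
finger_gap: 23.4
grip_force: 43.7
```

```bash
python3 f.py
```

```text
F [-0.29 -0.24 -0.7 ] [0.44 0.38 0.4 ] P [507.  -17.8 111.4] [1.8000e+02 1.0000e-02 1.5904e+02] 10.275
```

Emit:
apply_moves:
  rows:
    - [0, 0, 1.5, 0, 0, 0]
    - [0, 0, 1.5, 0, 0, 0]
    - [0, 0, 1, 0, 0, 0]
    - [0, 0, 0, 0, 0, 0]
    - [0, 0, 0, 0, 0, 0]

```text
time: 10.9
tool_pos: [507.1, -17.8, 107.4]
tcp_rot: [180.0, 0.0, 159.0]
ft_force: [-0.6, -0.4, 0.7]
finger_gap: 23.6
grip_force: 43.8
```

```bash
python3 f.py;  python3 v.py s4.png
```

```text
F [ 0.07 -0.07  0.38] [0.2  0.39 0.7 ] P [507.  -17.8 107.4] [1.8000e+02 1.0000e-02 1.5904e+02] 11.2
[507.  -17.8 107.4] [1.8000e+02 1.0000e-02 1.5904e+02] [ 0.1 -0.   1.6] [ -7.8  -1.4 107.7   0.   73.6 -76.8] 11.2
tip est [507.  -17.8  25.4]
px [252.4 208.6]
0 7 73 [1.7 1.1 4.9]
20 34 34 [ 5.1  4.9 27.5]
36 50 44 [ 5.   5.1 42.2]
```

View pics/s4.png

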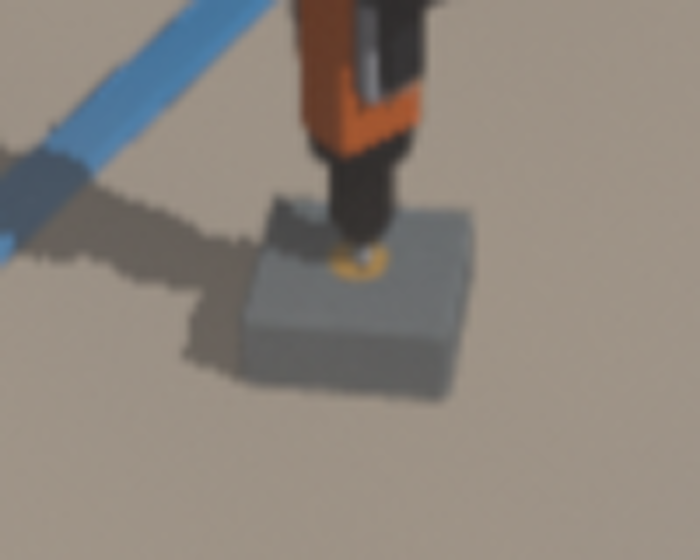

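The tip sits inside the brass disc, at about (363,264) in the crop. It is pushed in about 6.5 mm, which fits the force of about 2 N. I'll hold it there and work out the next leg.

Emit:
apply_moves:
  rows:
    - [0, 0, 0, 0, 0, 0]
    - [0, 0, 0, 0, 0, 0]
    - [0, 0, 0, 0, 0, 0]
    - [0, 0, 0, 0, 0, 0]
    - [0, 0, 0, 0, 0, 0]

```text
time: 11.92
tool_pos: [507.0, -17.8, 107.3]
tcp_rot: [180.0, 0.0, 159.0]
ft_force: [1.6, 0.0, 0.3]
finger_gap: 23.9
grip_force: 43.8
```

Emit:
apply_moves:
  rows:
    - [0, 0, -5, 0, 0, 0]
    - [0, 0, -12, 0, 0, 0]
    - [0, 0, -18, 0, 0, 0]
    - [0, 0, -18, 0, 0, 0]
    - [0, 0, -10, 0, 0, 0]

```text
time: 12.55
tool_pos: [507.9, -17.9, 172.7]
tcp_rot: [180.0, 0.2, 159.0]
ft_force: [-1.0, 0.1, -1.8]
finger_gap: 23.5
grip_force: 43.7
```

Run:
```python
from h import *
T=tool(sense()); print(T[:3,3])
a,t=np.radians(171.3),np.radians(25); n=np.array([np.sin(t)*np.cos(a),np.sin(t)*np.sin(a),np.cos(t)])
z0=T[:3,2]; ax=np.cross(z0,-n); ax/=np.linalg.norm(ax)
R1=Ro.from_rotvec(ax*np.arccos(-n@z0)).as_matrix()@T[:3,:3]; np.savez("goal",R=R1,n=n)
p1=np.array([457,335,39])+n*123; print(p1)
rows(T,p1,R1,10)
```

```text
[507.89111893 -17.92890425 172.66363832]
[405.61606511 342.86284695 150.47585781]
[22.462, 30.033, 2.176, -0.009, -0.042, -0.0]
[22.54, 30.016, 1.499, -0.009, -0.042, -0.0]
[22.589, 30.005, 0.819, -0.009, -0.042, -0.0]
[22.609, 30.001, 0.137, -0.009, -0.042, -0.0]
[22.6, 30.003, -0.544, -0.009, -0.042, -0.0]
[22.563, 30.011, -1.225, -0.009, -0.042, -0.0]
[22.497, 30.025, -1.903, -0.009, -0.042, -0.0]
[22.402, 30.046, -2.578, -0.009, -0.042, -0.0]
[22.278, 30.073, -3.248, -0.009, -0.042, -0.0]
[22.127, 30.106, -3.912, -0.009, -0.042, -0.0]
```

Emit:
apply_moves:
  rows:
    - [22.5, 30, 2.2, -0.009, -0.042, 0]
    - [22.5, 30, 1.5, -0.009, -0.042, 0]
    - [22.6, 30, 0.8, -0.009, -0.042, 0]
    - [22.6, 30, 0.1, -0.009, -0.042, 0]
    - [22.6, 30, -0.5, -0.009, -0.042, 0]

```text
time: 13.18
tool_pos: [455.4, 163.6, 160.0]
tcp_rot: [177.3, 12.1, 158.7]
ft_force: [0.9, 0.2, -1.2]
finger_gap: 23.5
grip_force: 43.7
```

Emit:
apply_moves:
  rows:
    - [22.6, 30, -1.2, -0.009, -0.042, 0]
    - [22.5, 30, -1.9, -0.009, -0.042, 0]
    - [22.4, 30, -2.6, -0.009, -0.042, 0]
    - [22.3, 30, -3.2, -0.009, -0.042, 0]
    - [22.1, 30, -3.9, -0.009, -0.042, 0]

```text
time: 13.8
tool_pos: [404.0, 344.0, 149.1]
tcp_rot: [174.4, 24.1, 157.8]
ft_force: [1.7, 0.4, -1.5]
finger_gap: 23.1
grip_force: 43.7
```

Emit:
apply_moves:
  rows:
    - [0, 0, 0, 0, 0, 0]
    - [0, 0, 0, 0, 0, 0]
    - [0, 0, 0, 0, 0, 0]
    - [0, 0, 0, 0, 0, 0]
    - [0, 0, 0, 0, 0, 0]

```text
time: 14.42
tool_pos: [404.9, 342.1, 148.7]
tcp_rot: [174.5, 24.0, 157.8]
ft_force: [-1.2, -0.4, -1.5]
finger_gap: 23.5
grip_force: 43.8
```

```bash
sed -i 's/82/83/g' v.py
cat > m.py <<'E'
from w import *
import sys
g=np.load("goal.npz"); n=g["n"]; print("axis err deg",np.degrees(np.arccos(np.clip(-T[:3,2]@n,-1,1))).round(2))
cv2.imwrite("pics/"+sys.argv[1],p[:,:,::-1])
m=(abs(W[...,0]-456)<22)&(abs(W[...,1]-335)<45)&(W[...,2]>28)&(W[...,2]<50); q=W[m]
c=np.median(q,0); 
for _ in range(3):
    u,sv,vt=np.linalg.svd(q-q.mean(0),full_matrices=False); nn=vt[2]*np.sign(vt[2,2]); q=q[abs((q-q.mean(0))@nn)<2.5]
print("wrist plane",len(q),nn.round(3),np.degrees(np.arccos(nn[2])).round(1),np.degrees(np.arctan2(nn[1],nn[0])).round(1))
hsv=cv2.cvtColor(p,cv2.COLOR_RGB2HSV); b=m&(abs(hsv[...,0].astype(int)-115)<15)&(hsv[...,1]>70)
v,u=np.nonzero(b); print("blue",b.sum(),W[b].mean(0).round(1),(W[b].min(0)).round(1),W[b].max(0).round(1),u.mean(),v.mean())
print("net",[(np.round(r["xyz"],1),round(r["confidence"],2)) for r in models.place_of("mark_spot","wrist")])
E
python3 m.py w5.png; python3 v.py s5.png
```

```text
[404.9 342.1 148.7] [174.5   24.03 157.79] [-1.2 -0.4 -1.5] [ 48.5 -12.1 116.7 -23.1  63.6 -12.2] 14.425
axis err deg 0.39
wrist plane 3618 [-0.419  0.063  0.906] 25.0 171.5
blue 154 [452.4 335.4  38.2] [444.  322.4  33.6] [464.5 345.7  44.2] 254.1038961038961 187.7077922077922
net []
[404.7 342.4 148.6] [174.51  24.03 157.83] [-0.8  0.7 -1.5] [ 48.6 -12.1 116.7 -23.1  63.6 -12.2] 14.525
tip est [438.9 337.   73.2]
px [415.7 223.1]
0 7 5 [-0.9  1.   5.4]
20 34 58 [-6.6  2.8 27.3]
36 50 77 [-12.2   4.2  41.4]
```

View pics/w5.png

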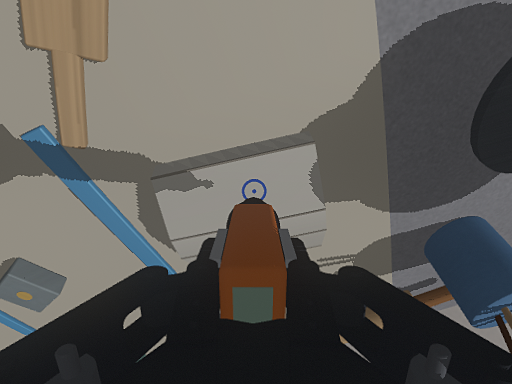

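View pics/s5.png

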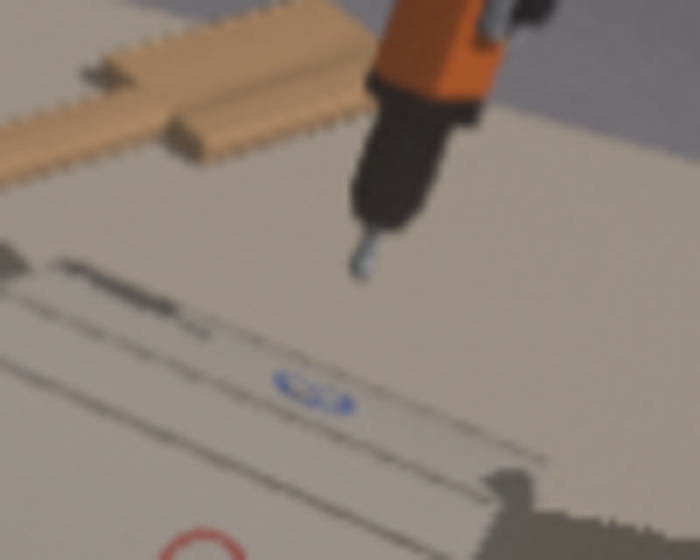

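The ring is fully visible at (254,190) in the wrist view, and the fitted slope is 25.0° at azimuth 171.5°, so the tool is 0.4° off square. In the scene crop the tip at (362,278) lines up to land in the ring at (314,393). I'll come down along the axis.

Emit:
apply_moves:
  rows:
    - [-1.2, -0.4, 8, 0, 0, 0]
    - [0, 0, 9, 0, 0, 0]
    - [0, 0, 7, 0, 0, 0]
    - [0, 0, 5, 0, 0, 0]
    - [0, 0, 2, 0, 0, 0]

```text
time: 15.25
tool_pos: [418.1, 339.7, 120.2]
tcp_rot: [174.6, 24.0, 157.9]
ft_force: [0.3, 0.1, -1.5]
finger_gap: 23.6
grip_force: 43.8
```

```bash
cat >> f.py <<'E'
g=np.load("goal.npz"); f=np.array(F)@g["n"]; print("along n",f.mean().round(2),"+-",(f.std()/6**.5).round(2),"tip-mark along n",((np.mean(P,0)-[455.5,334.7,39])@g["n"]-83.5).round(1))
E
python3 f.py
```

```text
F [ 0.12  0.19 -1.49] [0.37 0.27 0.49] P [418.2 340.  120.8] [174.49  24.04 157.87] 15.55
along n -1.39 +- 0.21 tip-mark along n 6.6
```

Emit:
apply_moves:
  rows:
    - [0, 0, 3, 0, 0, 0]
    - [0, 0, 3, 0, 0, 0]
    - [0, 0, 2, 0, 0, 0]
    - [0, 0, 1, 0, 0, 0]
    - [0, 0, 0, 0, 0, 0]

```text
time: 16.18
tool_pos: [421.8, 339.3, 112.5]
tcp_rot: [174.5, 24.0, 157.9]
ft_force: [-0.5, -0.1, -1.4]
finger_gap: 23.8
grip_force: 43.8
```

```bash
python3 f.py
```

```text
F [-0.67 -0.06 -1.2 ] [0.59 0.25 0.37] P [421.8 339.3 112.6] [174.52  24.03 157.87] 16.475
along n -0.81 +- 0.22 tip-mark along n -2.4
```

Emit:
apply_moves:
  rows:
    - [0, 0, 1.5, 0, 0, 0]
    - [0, 0, 1.5, 0, 0, 0]
    - [0, 0, 1, 0, 0, 0]
    - [0, 0, 0.8, 0, 0, 0]
    - [0, 0, 0, 0, 0, 0]

```text
time: 17.1
tool_pos: [423.9, 339.1, 108.3]
tcp_rot: [174.5, 24.0, 157.9]
ft_force: [-0.7, 0.1, 0.7]
finger_gap: 23.5
grip_force: 43.9
```

```bash
python3 f.py; python3 f.py|tail -1; python3 m.py w6.png; python3 v.py s6.png
```

```text
F [-1.05  0.15  0.04] [0.4  0.34 0.21] P [423.8 339.1 108.4] [174.51  24.03 157.87] 17.4
along n 0.49 +- 0.12 tip-mark along n -7.1
along n 0.55 +- 0.19 tip-mark along n -7.2
[423.8 339.1 108.3] [174.51  24.03 157.87] [-0.1 -0.3  0.4] [ 46.5  -7.7 117.3 -23.8  58.1 -12. ] 17.7
axis err deg 0.39
wrist plane 4312 [-0.417  0.062  0.907] 25.0 171.6
blue 118 [448.6 336.7  36.4] [443.1 323.9  33.9] [458.  345.8  40.8] 253.9915254237288 194.96610169491527
net [(array([456.9, 337. ,  38.2]), 0.76)]
[423.8 339.1 108.3] [174.51  24.03 157.87] [-0.8  0.2 -0.5] [ 46.5  -7.7 117.3 -23.8  58.1 -12. ] 17.8
tip est [458.  333.8  32.9]
px [408.3 242.5]
0 7 0 
20 34 56 [-6.2  2.8 28.4]
36 50 74 [-11.6   3.4  41.7]
```

View pics/s6.png

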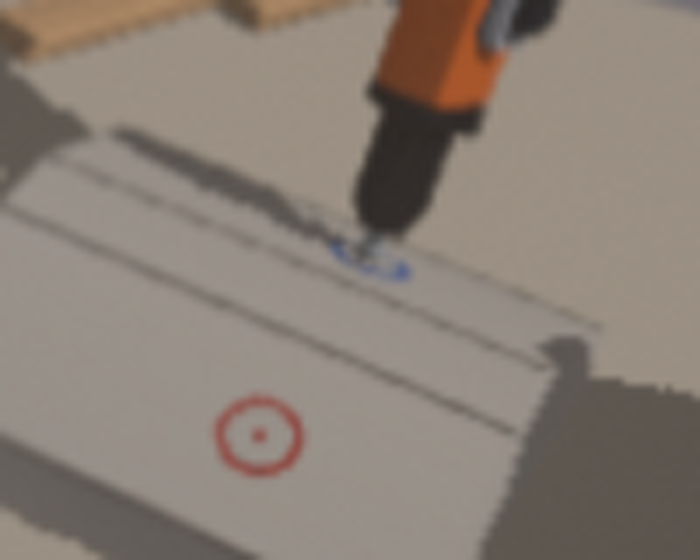

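The tip sits in the blue ring, near its centre, at about (368,257) in the crop. It is square to the slope and pushed in about 6–7 mm at roughly 1.9 N. I'm handing in.

```bash
python3 -c "
from bench import job; print(job.hand_in())"
```

```text
the job is handed in; nothing more can be done
None
```

The job is handed in (no verdict came back): the probe was checked on the brass disc, then held in the blue ring, square to the slope, with the tip about half-way in at roughly 2 N both times.

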